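# Present a cover above the nest of a test fixture

### The job

On the test fixture, slide the carriage along its rails by its red post, out from the press tower until it is fully against the black end stop. Then take the green cover from the black parts tray, carry it over the yellow-framed guard without it touching the fixture, and present it for the gap check over the white device in the carriage's nest: centred, level, its long sides along the device's long sides, about one centimetre above it and not touching. Finish while still holding it there in the gripper; leave the other covers and everything else on the bench where they are.

Things in the scene. Friction and masses are not known exactly. Their poses are not given: they have to be found in the camera images.
- fixture: Test fixture, fixed: aluminium base plate 160 (x) x 400 (y) x 15 mm. Origin: centre of the plate's underside, on the bench; z up; y runs along the rails from the press tower (columns and head with green lamps, 410 mm high, y -200 to -130 mm) to the guard. The black end stop is a block at y +150 to +164 mm, top 45 mm above the bench; from tower to guard nothing else fixed is as high.
- guard_top (a point): Middle of the top edge of the guard, a clear panel in a yellow frame that stands across the end of the fixture at its y = +195 mm: 160 mm wide along the fixture's x, 9 mm thick, top 100 mm above the bench. Axes as the fixture's.
- carriage (a joint): Slide of the carriage along the fixture's y axis, in m: 0 is fully under the tower, 0.18 is against the end stop (as far as it goes). It starts partly out (0.04 to 0.11). Stiff-running: about 2.5 N of friction, no spring; it stays where it is left.
- post_top (a point): Centre of the top of the red post by which the carriage is slid. Post 16 x 16 mm, sides along the fixture's x and y, 53 mm tall above the carriage plate, top 95 mm above the bench; 75 mm from the nest's centre on the guard side. With the carriage at the stop it is 75 mm from the guard. Axes as the fixture's.
- nest_top (a point): Centre of the flat top of the white device sitting in the carriage's nest, 70 mm above the bench; moves with the carriage. The device is 32 mm (x) x 50 mm (y) x 18 mm tall, on a black pad 62 x 80 x 10 mm. Axes as the fixture's: y is along the slide and along the device's long sides, z up.
- cover_green: Green cover, a shell open underneath: 64 (its x) x 46 (its y) x 30 mm tall, walls 3 mm, 2 mm ribs on top, 40 to 85 g. Origin: centre of its open lower rim, 5 mm above the bench in the tray; z up. One of three like covers (green, white, blue) in a row in the tray, 90 mm apart in any order, long sides (x) roughly along the tray's.
- tray: Black open parts tray, fixed: 300 mm (its x) x 160 mm (its y), 20 mm high, walls and floor 5 mm thick. Origin: centre of its underside, on the bench. It stands to the robot's left of the fixture, beyond the guard.
- cover_white: White cover, same shape as the green one, in the tray; leave alone.
- cover_blue: Blue cover, same shape as the green one, in the tray; leave alone.
- tape_roll: Yellow tape roll lying flat, 90 mm across, 24 mm high; origin at the centre of its underside; leave alone.
- jar: Amber jar with black cap, 60 mm across, 90 mm high; origin at the centre of its underside; leave alone.
- screwdriver: Orange-handled screwdriver, 190 mm long, lying on the bench beyond the fixture; leave alone.
There are look-alikes about, which are no part of the job. Of the things like the cover_green, leave any that is brown or pink; of the rest the smaller one is meant.

How it is judged:
By the outcome, as a careful person would: the job done as asked, in the order asked, and still so for the second after the job is handed in, while the arm keeps its last pose, push and grip.
It also fails if it takes over 53 s, if anything falls off the work surface, if the arm or the gripper's body presses on something with over 40 N, if the wrist force passes 120 N, or if a joint passes its speed limit or range.

### The arm

A 6-joint arm with a two-finger parallel gripper is mounted at the origin on the work surface. World frame = base frame: x ahead of the robot, y to its left, z up, the work surface at z = 0. Lengths are in m, angles in rad, forces in N, time in s.
With the tool pointing down it reaches from about 0.35 to 1 m from the base axis. Payload 7.1 kg.
Tool frame: the origin (TCP) lies midway between the tips of the shut fingers; the grasp point (between the pads) lies 19 mm behind it; z points along the fingers, y is the line along which they close (so a half turn about z gives the same grasp; the last joint's range is limited). The gripper opens to 85 mm and grips with 20 to 120 N. Pads are 22 mm wide; open, the fingers measure 114 mm over their backs; the gripper's body (76 mm by 85 mm) begins 54 mm behind the grasp point. The pads swing forward as they close: fully open they stand 13 mm farther back than shut.
Start: joints at [-1.36, 0.423, 1.63, -0, 1.089, -0.019], TCP at [0.142, -0.609, 0.231] pointing down, gripper open.
Joint ranges: [-3, 3], [-0.9, 2.11], [0.09, 2.58], [-1.31, 4.45], [0.11, 2.69], [-2.54, 2.54]. Speed limits (rad/s): [2.39, 2.39, 3.01, 3.14, 3.14, 3.14].

### API

Orientations are given as a unit quaternion [x, y, z, w].
In Python, from rig import r gives the robot as it stands.
- The arm moves only by the shell command python3 -m inch 'ROWS'. ROWS is 1 to 5 rows, one to a line, with the numbers parted by spaces; each row has 7 numbers: dx, dy, dz in units of 50 mm, then a rotation vector rx, ry, rz in units of 0.25 rad, then the finger opening in m; each row is the pose to reach, as a shift and turn from the pose commanded when the command began, along the tool's axes at that moment; what a row does not reach only later rows make up. A row lasts 1/12 s, in which the tool goes at most 0.0417 m and 0.125 rad, less where a joint would pass 70% of its speed; a pose out of reach is approached as far as the arm can. The fingers move at their own pace and stop on an object; the grip force is fixed at half the most. Time passes only in rows, so rows that do not move let the fingers close. It prints the time, the measured TCP pose, the force, the opening and the grip force at its end. Input that does not fit is refused with a message, and nothing moves.
- r.read_state(): the state, without advancing time (a new reading comes with each control period).
- r.camera(name): name is "side" or "top"; returns a dict with "frame" (400x640x3 uint8, red, green, blue), "z_map" (400x640 float32, m along the optical axis (not along the pixel's ray), 0 where there is no reading), "K" (3x3 intrinsics, pixels), "k1" (the pictures are not rectified: a ray, as slopes to the right and down, at radius r is drawn at 1 + k1 r^2 times it, then the intrinsics apply), "world_from_camera" (4x4, takes a point from camera to world coordinates). Camera axes: x right, y down, z forward; pixel columns grow to the right and rows downward; lengths in m; the calibration is good to about 2 mm. A picture is of the moment at which its call begins.
- r.job_done(): hands the job in; it is judged then, once.
Trained networks look in the newest picture that a camera, given by its name, has taken for a name from the list of things; names that differ only in an ending like _2 or _b are one class to them, and where a whole thing is asked for, a point or a joint stands for the part that bears it (a point fixed in the world has none). Each returns a list of dicts, best first, with "confidence" (0 to 1); they miss things now and then, are a little off and sometimes report something else, mostly with a low value. They report only what shows in the picture. A call takes as long as a camera call. They do not tell look-alikes from the thing itself.
- r.regions_of(name, camera): "region" (400x640 bool, what is visible of it).
- r.place_of(name, camera): "location" ([x, y, z] in m, in world coordinates, good to about 4 mm: a listed point, or the origin of a listed thing).
The state is a dict: "time_s": time; "qpos": joint angles; "joint_velocities": joint speeds; "effort": joint torques, N m; "tcp_pos": TCP position; "orientation": TCP orientation; "wrist_force": force on the tool from outside, world axes, zero at the start; "torque": the same for the moment, N m; "width": finger opening in m; "grip_force": force on a finger pad.
Only numpy, scipy, OpenCV 4.12 (cv2) and the standard library are available. Lean on these libraries where they do the work, as an engineer would, in place of code of your own. Each camera call takes 0.05 s, during which the arm holds its last target. There are 200 camera calls.

## Working session

There is one attempt and no reset: what is moved stays moved. The work goes in short steps, Python scripts to look and compute and a shell command to move; the robot and the scene stay as the last step left them, time stands still between calls to the robot, and variables do not carry over. Pictures are saved under pics/ and viewed, at most 10 in all, crops included, and the job is handed in when it is done.

```bash
ls; mkdir -p pics; cat > h.py <<'E'
import numpy as np, cv2
from rig import r
def px2w(c,u,v,z=None):
    K=c["K"];k=c["k1"];d=np.array([(u-K[0,2])/K[0,0],(v-K[1,2])/K[1,1]]);s=d.copy()
    for _ in range(20): s=d/(1+k*(s@s))
    if z is None: z=c["z_map"][int(round(v)),int(round(u))]
    return (c["world_from_camera"]@np.array([s[0]*z,s[1]*z,z,1]))[:3]
def cloud(c):
    K=c["K"];k=c["k1"];v,u=np.mgrid[0:400,0:640]
    d=np.stack([(u-K[0,2])/K[0,0],(v-K[1,2])/K[1,1]],-1);s=d.copy()
    for _ in range(20): s=d/(1+k*(s**2).sum(-1,keepdims=True))
    z=c["z_map"];p=np.stack([s[...,0]*z,s[...,1]*z,z,np.ones_like(z)],-1)
    w=(p@c["world_from_camera"].T)[...,:3]; w[z==0]=np.nan
    return w
E
python3 - <<'E'
from h import *
im=[]
for n in("side","top"):
    c=r.camera(n);cv2.imwrite(f"pics/{n}0.png",c["frame"][...,::-1]);print(n,c["K"].tolist(),c["k1"],np.round(c["world_from_camera"],3).tolist())
    for t in("fixture","guard_top","post_top","nest_top","cover_green","tray","cover_white","cover_blue","jar","tape_roll","screwdriver"):
        print(t,[(round(d["confidence"],2),np.round(d["location"],3).tolist()) for d in r.place_of(t,n)][:4])
print(r.read_state())
E
```

```text
pics
side [[454.873941872138, 0.0, 315.03142232408084], [0.0, 454.873941872138, 201.53169765817952], [0.0, 0.0, 1.0]] 0.016445897709966396 [[-0.721, -0.419, 0.551, -0.015], [-0.693, 0.43, -0.579, 0.723], [0.006, -0.8, -0.601, 0.754], [0.0, 0.0, 0.0, 1.0]]
fixture [(0.62, [0.54, -0.131, 0.0])]
guard_top [(0.58, [0.5, 0.064, 0.098])]
post_top [(0.67, [0.534, -0.108, 0.096]), (0.25, [0.624, 0.29, 0.005]), (0.18, [0.5, 0.063, 0.097])]
nest_top [(0.78, [0.55, -0.185, 0.068])]
cover_green [(0.91, [0.532, 0.283, 0.007]), (0.75, [0.774, 0.343, 0.005]), (0.59, [0.333, 0.136, -0.007]), (0.56, [0.561, 0.467, -0.003])]
tray [(0.92, [0.532, 0.285, -0.002])]
cover_white [(0.69, [0.443, 0.287, 0.004]), (0.45, [0.532, 0.288, -0.002])]
cover_blue [(0.83, [0.624, 0.287, 0.003])]
jar [(0.96, [0.765, 0.21, -0.001])]
tape_roll [(0.83, [0.793, 0.107, 0.002])]
screwdriver [(0.5, [0.763, -0.256, -0.002])]
top [[396.0199970373269, 0.0, 321.4743443116593], [0.0, 396.0199970373269, 196.03793829049584], [0.0, 0.0, 1.0]] -0.02728654925504637 [[0.028, -0.995, 0.094, 0.472], [-0.999, -0.03, -0.028, 0.098], [0.03, 
[... 630 characters left out ...]
]
{'time_s': 1.2, 'qpos': array([-1.35998661e+00,  4.23126516e-01,  1.62990340e+00, -3.48402529e-06,
        1.08858626e+00, -1.89958629e-02]), 'joint_velocities': array([ 0.00044793,  0.00092703,  0.00019342,  0.00269959, -0.00029283,
        0.00041818]), 'effort': array([-7.65305958e-04, -5.57346296e+01, -2.82147557e+01,  7.23342760e-05,
        8.40973098e-04,  3.59389310e-05]), 'tcp_pos': array([ 0.1423909 , -0.60854712,  0.23130115]), 'orientation': array([ 9.93405841e-01,  1.14650923e-01, -2.66267537e-06, -1.15609235e-05]), 'wrist_force': array([0.29120395, 0.15105873, 0.00291546]), 'torque': array([0.07470392, 0.07533021, 0.02423904]), 'grip_force': 0.0, 'width': 0.08500114265829328}
```

View pics/side0.png

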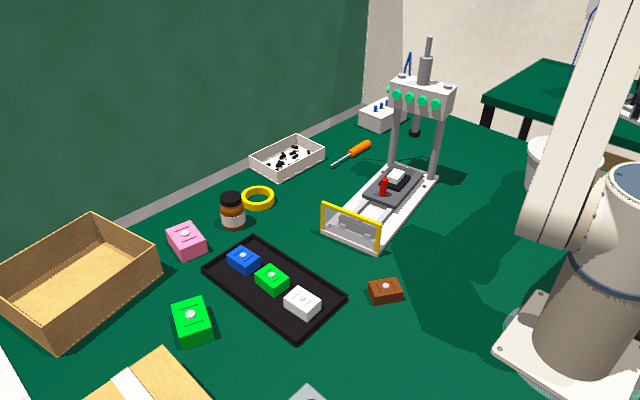

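View pics/top0.png

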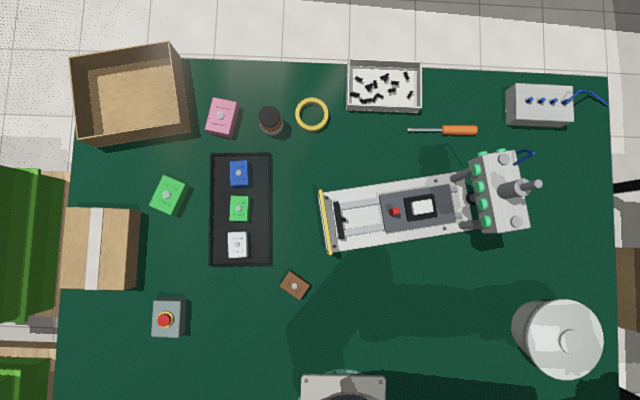

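Both views agree. Candidates for the cover:
- Small green in the tray: side (272,279), top (239,208).
- Larger green on the bench: side (192,320), top (169,195).
- Pink: top (222,117).
- Brown: top (295,285).

I choose the tray one, since it is the smaller green. The red post is at top (395,211), the device at (423,206) and the guard at x≈325.

```bash
cat > m.py <<'E'
from h import *
def rect(p): # p Nx2 world -> center, size, yaw of long side
    (c,s,a)=cv2.minAreaRect((p*1000).astype(np.float32))
    if s[0]<s[1]: s=(s[1],s[0]);a+=90
    return np.round(np.array(c)/1000,4),np.round(s,1),round((a+90)%180-90,2)
def hsv(c): return cv2.cvtColor(c["frame"],cv2.COLOR_RGB2HSV)
def near(w,x,y,d): return np.hypot(w[...,0]-x,w[...,1]-y)<d
E
python3 - <<'E'
from m import *
cs={}
for n in("side","top"):
    c=r.camera(n);w=cloud(c);H=hsv(c);h,s,v=[H[...,i].astype(int) for i in range(3)];z=w[...,2];cs[n]=c
    print(n)
    for nm,xy in(("g tray",(.532,.285)),("g big",(.559,.472))):
        g=(h>45)&(h<75)&(s>120)&(v>90)&near(w,*xy,.07)&(z>.015)
        zt=np.percentile(z[g],50);print(nm,g.sum(),"z50",zt.round(4),"z95",np.percentile(z[g],[80,90,98]).round(4))
        gt=g&(abs(z-np.percentile(z[g],70))<.004);print("  top rect",rect(w[gt][:,:2]),rect(w[g][:,:2]))
    red=((h<8)|(h>172))&(s>150)&(v>80)&near(w,.534,-.11,.05)
    t=red&(z>np.nanpercentile(z[red],95)-.004)
    print("post",red.sum(),t.sum(),np.percentile(z[red],[50,95]).round(4),w[t].mean(0).round(4),rect(w[t][:,:2]))
    wh=(s<40)&(v>150)&near(w,.547,-.186,.045)&(z>.055)&(z<.085)
    print("dev",wh.sum(),np.median(z[wh]).round(4),rect(w[wh][:,:2]))
    ye=(h>20)&(h<35)&(s>150)&(v>100)&near(w,.501,.06,.11)&(z>.09)&(z<.11)
    print("guard",ye.sum(),np.percentile(z[ye],[50,95]).round(4),rect(w[ye][:,:2]))
    tr=near(w,.53,.283,.2)&(v<60)&(z>.012)&(z<.03);print("tray",tr.sum(),rect(w[tr][:,:2]))
    cr=c["frame"];a=(cr[225:335,200:360] if n=="side" else cr[145:275,195:345]);cv2.imwrite(f"pics/crop_{n}.png",cv2.resize(a,None,fx=4,fy=4)[...,::-1])
E
```

```text
side
g tray 654 z50 0.0333 z95 [0.035  0.0358 0.0369]
  top rect (array([0.5301, 0.286 ]), array([68. , 48.9]), -1.53) (array([0.5298, 0.2861]), array([68.4, 49.2]), -1.53)
g big 1361 z50 0.0404 z95 [0.0418 0.0426 0.0438]
  top rect (array([0.5593, 0.471 ]), array([89.4, 62.7]), -21.87) (array([0.5589, 0.4712]), array([90.2, 62.8]), -21.62)
post 131 24 [0.0715 0.0944] [ 0.5303 -0.1099  0.0935] (array([ 0.5299, -0.1099]), array([17.9, 14. ]), -78.2)
dev 149 0.068 (array([ 0.5445, -0.1853]), array([55.2, 31.7]), -79.93)
guard 294 [0.0971 0.1002] (array([0.4988, 0.0633]), array([159.3,  11.8]), 9.3)
tray 1129 (array([0.5296, 0.2867]), array([302. , 162.2]), 2.25)
top
g tray 402 z50 0.0354 z95 [0.037  0.038  0.0397]
  top rect (array([0.5316, 0.2836]), array([62.9, 46.3]), -0.05) (array([0.5316, 0.2839]), array([62.9, 46.9]), -0.05)
g big 743 z50 0.0414 z95 [0.0432 0.0441 0.0459]
  top rect (array([0.5608, 0.4676]), array([85.5, 63.7]), -22.98) (array([0.5612, 0.4677]), array([85.7, 63.9]), -22.24)
post 56 32 [0.0942 0.0976] [ 0.5334 -0.1122  0.0958] (array([ 0.5328, -0.1124]), array([14.7, 14.6]), -78.88)
dev 246 0.0703 (array([ 0.5466, -0.1868]), array([50.8, 30.9]), -79.04)Traceback (most recent call last):
  File "<stdin>", line 16, in <module>
    return _quantile_unchecked(
        a, q, axis, out, overwrite_input, method, keepdims, weights)
    return _ureduce(a,
                    func=_quantile_ureduce_func,
    ...<5 lines>...
                    overwrite_input=overwrite_input,
                    method=method)
    r = func(a, **kwargs)
    result = _quantile(arr,
                       quantiles=q,
    ...<2 lines>...
                       out=out,
                       weights=wgt)
    slices_having_nans = np.isnan(arr[-1, ...])
                                  ~~~^^^^^^^^^
IndexError: index -1 is out of bounds for axis 0 with size 0
```

View pics/crop_side.png

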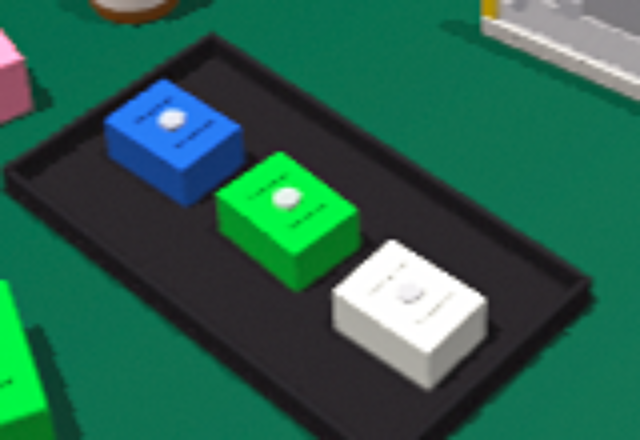

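The close crop confirms the choice: a small 63x46 mm green cover in the tray between blue and white, at centre (0.531, 0.285) with its top at z≈0.035. The fixture's yaw is about 10.4°. I'll approach the post by swinging clear of the tower.

The manual's scale: shifts go in units of 50 mm and turns go in units of 0.25 rad. Converting my numbers, -0.118 m is -2.36, 0.095 m is 1.9.

```bash
python3 -m inch '1.9 -2.36 0 0 0 0 0.085
1.9 -2.36 0 0 0 0 0.085
1.9 -2.36 0 0 0 0 0.085
1.9 -2.36 0 0 0 0 0.085' && python3 -m inch '1.9 -2.36 0 0 0 0 0.085
1.9 -2.36 0 0 0 0 0.085
1.9 -2.36 0 0 0 0 0.085
1.9 -2.36 0 0 0 0 0.085' && python3 -m inch '1.9 -2.36 0 0 0 0 0.085
1.9 -2.36 0 0 0 0 0.085
1.9 -2.36 0 0 0 0 0.085
1.9 -2.36 0 0 0 0 0.085'
python3 -m inch '0 0 0 0 0 -2.028 0.085
0 0 0 0 0 -2.028 0.085
0 0 0 0 0 -2.028 0.085
0 0 0 0 0 -2.028 0.085
0 0 0 0 0 -2.028 0.085' && python3 -m inch '0 0 0 0 0 -2.028 0.085
0 0 0 0 0 -2.028 0.085
0 0 0 0 0 -2.028 0.085
0 0 0 0 0 -2.028 0.085
0 0 0 0 0 -2.028 0.085' && python3 -m inch '0 0 0 0 0 -2.032 0.085
0 0 0 0 0 -2.032 0.085
0 0 0 0 0 -2.032 0.085
0 0 0 0 0 -2.032 0.085
0 0 0 0 0 -2.032 0.085'
cat > go.py <<'E'
import sys; from h import *
from scipy.spatial.transform import Rotation as R
def go(x,y,z,yaw):
    s=r.read_state();A=R.from_quat(s["orientation"]);M=A.as_matrix()
    T=np.array([[np.cos(yaw),np.sin(yaw),0],[np.sin(yaw),-np.cos(yaw),0],[0,0,-1]]).T
    T=T@np.diag([1,1,1])
    T=np.column_stack([[np.cos(yaw),np.sin(yaw),0],[np.sin(yaw),-np.cos(yaw),0],[0,0,-1]])
    d=np.array([x,y,z])-s["tcp_pos"]
    print("t",round(s["time_s"],2),"tcp",s["tcp_pos"].round(4),"yaw",np.degrees(np.arctan2(M[1,0],M[0,0])).round(2),"q6",s["qpos"][5].round(2),"z",M[:,2].round(4),"F",s["wrist_force"].round(1),"w",s["width"])
    print("tool shift",(M.T@d).round(4),"norm",np.linalg.norm(d).round(3),"rot",R.from_matrix(M.T@T).as_rotvec().round(4))
if __name__=="__main__": a=list(map(float,sys.argv[1:])); go(*a[:3],np.radians(a[3]))
E
python3 go.py .532 -.111 .2 100.4
```

```text
time_s: 1.63
tcp_pos: [0.2085, -0.4686, 0.2309]
orientation: [0.993, 0.115, -0.0, -0.001]
wrist_force: [-0.1, 0.5, 0.8]
width: 0.0853
grip_force: 0.0
time_s: 1.97
tcp_pos: [0.274, -0.3323, 0.2313]
orientation: [0.993, 0.115, 0.0, -0.001]
wrist_force: [0.1, 0.6, -0.2]
width: 0.0848
grip_force: 0.0
time_s: 2.3
tcp_pos: [0.3398, -0.1962, 0.2315]
orientation: [0.993, 0.115, 0.0, -0.0]
wrist_force: [0.3, -0.6, 0.2]
width: 0.0851
grip_force: 0.0
time_s: 2.72
tcp_pos: [0.3394, -0.1988, 0.2315]
orientation: [0.932, 0.362, 0.0, 0.0]
wrist_force: [0.0, -0.6, -0.3]
width: 0.0848
grip_force: 0.0
time_s: 3.13
tcp_pos: [0.3393, -0.199, 0.2314]
orientation: [0.813, 0.583, 0.0, 0.0]
wrist_force: [0.6, 0.1, 0.3]
width: 0.0852
grip_force: 0.0
time_s: 3.55
tcp_pos: [0.3392, -0.199, 0.2314]
orientation: [0.641, 0.768, 0.0, 0.0]
wrist_force: [-0.4, 0.4, -1.4]
width: 0.0852
grip_force: 0.0
t 3.55 tcp [ 0.3392 -0.199   0.2314] yaw 100.29 q6 -0.74 z [ 1.e-04 -1.e-04 -1.e+00] F [-0.4  0.4 -1.4] w 0.08520535124362154
tool shift [0.0521 0.2054 0.0314] norm 0.214 rot [ 0.0001  0.0001 -0.0019]
```

Converted, 0.103 m is 2.06, 0.026 m is 0.52.

```bash
python3 -m inch '0.52 2.06 0.3 0 0 0 0.085
0.52 2.06 0.3 0 0 0 0.085
0.52 2.06 0.3 0 0 0 0.085' && python3 -m inch '0.52 2.06 0.3 0 0 0 0.085
0.52 2.06 0.3 0 0 0 0.085
0.52 2.06 0.3 0 0 0 0.085
0.52 2.06 0.3 0 0 0 0.05' >/dev/null
python3 -m inch '0 0 0 0 0 0 0.05'
python3 go.py .532 -.111 .062 100.4
python3 - <<'E'
from m import *
c=r.camera("side");cv2.imwrite("pics/s1.png",cv2.resize(c["frame"][100:300,280:500],None,fx=3,fy=3)[:600,:,::-1])
for n in("side","top"):
    if n=="top":r.camera(n)
    print([(round(d["confidence"],2),np.round(d["location"],3).tolist()) for d in r.place_of("post_top",n)][:2])
E
```

```text
time_s: 3.8
tcp_pos: [0.4388, -0.1541, 0.2164]
orientation: [0.644, 0.765, 0.001, 0.001]
wrist_force: [0.4, -0.3, 0.5]
width: 0.0846
grip_force: 0.0
time_s: 4.22
tcp_pos: [0.5331, -0.11, 0.2006]
orientation: [0.642, 0.767, -0.0, -0.0]
wrist_force: [-0.3, 0.0, 0.5]
width: 0.0631
grip_force: 0.0
t 4.22 tcp [ 0.5331 -0.11    0.2006] yaw 100.11 q6 -0.4 z [-1.1e-03  2.0e-04 -1.0e+00] F [-0.3  0.   0.5] w 0.06312943761222423
tool shift [-0.0008 -0.0011  0.1386] norm 0.139 rot [-0.001  -0.0004 -0.0051]
[(0.65, [0.531, -0.108, 0.098]), (0.2, [0.551, -0.185, 0.069])]
[(0.94, [0.537, -0.114, 0.097])]
```

View pics/s1.png

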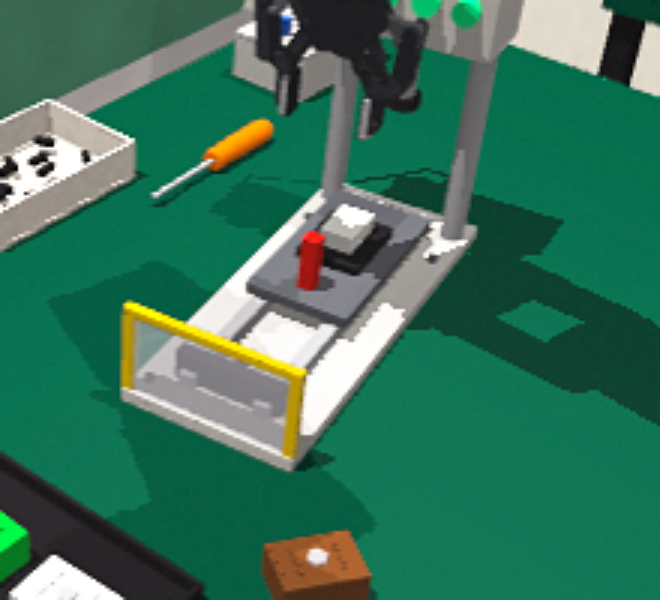

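The gripper hangs above the post (crop (312,240)) with its fingers spread across the fixture's x. Next I descend and grip the post.

Converted, 0.138 m is 2.76, 0.12 m is 2.4.

```bash
python3 -m inch '0 0 0.8 0 0 0 0.06
0 0 1.6 0 0 0 0.06
0 0 2.4 0 0 0 0.06
0 0 2.76 0 0 0 0.06
0 0 2.76 0 0 0 0.06' && python3 -m inch '0 0 0 0 0 0 0.01
0 0 0 0 0 0 0.01
0 0 0 0 0 0 0.01
0 0 0 0 0 0 0.01
0 0 0 0 0 0 0.01' && python3 -m inch '0 0 0 0 0 0 0.01
0 0 0 0 0 0 0.01
0 0 0 0 0 0 0.01'; python3 go.py .5135 -.0100 .0625 100.4
```

```text
time_s: 4.83
tcp_pos: [0.5287, -0.1107, 0.0598]
orientation: [0.641, 0.767, -0.002, -0.003]
wrist_force: [-0.9, 0.1, -0.4]
width: 0.06
grip_force: 0.0
time_s: 5.25
tcp_pos: [0.5342, -0.1112, 0.0655]
orientation: [0.64, 0.768, 0.001, 0.002]
wrist_force: [0.3, -0.5, 7.4]
width: 0.0148
grip_force: 59.0
time_s: 5.5
tcp_pos: [0.5342, -0.1112, 0.0655]
orientation: [0.64, 0.768, 0.001, 0.002]
wrist_force: [0.8, -1.2, 7.1]
width: 0.0154
grip_force: 59.0
t 5.5 tcp [ 0.5342 -0.1112  0.0655] yaw 100.38 q6 -0.41 z [ 0.0039 -0.0011 -1.    ] F [ 0.8 -1.2  7.1] w 0.015400062847701507
tool shift [ 0.1033 -0.0021  0.0028] norm 0.103 rot [ 0.0037  0.0018 -0.0003]
```

Converted, 0.09 m is 1.8, 0.08 m is 1.6.

```bash
python3 -m inch '0.4 0 0 0 0 0 0.01
0.8 0 0 0 0 0 0.01
1.2 0 0 0 0 0 0.01
1.6 0 0 0 0 0 0.01
1.8 0 0 0 0 0 0.01' && python3 -m inch '0.08 0 0 0 0 0 0.01
0.16 0 0 0 0 0 0.01
0.16 0 0 0 0 0 0.01
0.16 0 0 0 0 0 0.01';  python3 -m inch '0.04 0 0 0 0 0 0.01
0.08 0 0 0 0 0 0.01
0.08 0 0 0 0 0 0.01'; python3 go.py .5135 -.0100 .0625 100.4
```

```text
time_s: 5.92
tcp_pos: [0.5173, -0.0212, 0.0655]
orientation: [0.64, 0.768, 0.001, 0.001]
wrist_force: [-1.5, -3.6, 10.5]
width: 0.0148
grip_force: 60.3
time_s: 6.25
tcp_pos: [0.5159, -0.0139, 0.0655]
orientation: [0.64, 0.768, 0.001, 0.001]
wrist_force: [-2.1, 2.7, 11.1]
width: 0.0147
grip_force: 60.6
time_s: 6.5
tcp_pos: [0.5153, -0.0106, 0.0655]
orientation: [0.64, 0.768, 0.001, 0.001]
wrist_force: [-2.2, -2.5, 11.2]
width: 0.0151
grip_force: 60.5
t 6.5 tcp [ 0.5153 -0.0106  0.0655] yaw 100.41 q6 -0.22 z [ 3.e-03 -8.e-04 -1.e+00] F [-2.2 -2.5 11.2] w 0.015128751504127418
tool shift [ 0.001  -0.0017  0.0029] norm 0.004 rot [0.0028 0.0014 0.0001]
```

Not at the stop yet, because the force is still just friction. I'll step on until it rises.

```bash
for i in 1; do python3 -m inch '0.03 0 0 0 0 0 0.01
0.06 0 0 0 0 0 0.01
0.06 0 0 0 0 0 0.01'; python3 -m inch '0.03 0 0 0 0 0 0.01
0.06 0 0 0 0 0 0.01
0.06 0 0 0 0 0 0.01'; done | grep -E "tcp|force"
```

```text
tcp_pos: [0.5153, -0.0105, 0.0654]
wrist_force: [-1.3, -23.8, 8.2]
grip_force: 60.1
tcp_pos: [0.5153, -0.0104, 0.0654]
wrist_force: [0.2, -44.4, 5.5]
grip_force: 59.6
```

The rise to 44 N with no further motion means the carriage is at the stop. I'll relax the push, open and rise.

```bash
(python3 -m inch '-0.05 0 0 0 0 0 0.01
-0.1 0 0 0 0 0 0.01
-0.1 0 0 0 0 0 0.01'; python3 -m inch '0 0 0 0 0 0 0.06
0 0 0 0 0 0 0.06
0 0 0 0 0 0 0.06
0 0 0 0 0 0 0.06'; python3 -m inch '0 0 -0.8 0 0 0 0.06
0 0 -1.6 0 0 0 0.06
0 0 -2.4 0 0 0 0.06
0 0 -2.8 0 0 0 0.06
0 0 -2.8 0 0 0 0.06') | grep -E "tcp|force|width"; python3 go.py .531 .285 .2 179.2
python3 - <<'E'
from m import *
for n in("side","top"):
    c=r.camera(n);w=cloud(c);H=hsv(c);h,s,v=[H[...,i].astype(int) for i in range(3)];z=w[...,2]
    for t in ("post_top","nest_top","guard_top"): print(n,t,[(round(d["confidence"],2),np.round(d["location"],3).tolist()) for d in r.place_of(t,n)][:2])
    red=((h<8)|(h>172))&(s>150)&(v>80)&near(w,.515,-.01,.05)
    if red.sum():
        t=red&(z>np.nanpercentile(z[red],95)-.004); print("post",red.sum(),rect(w[t][:,:2]))
    wh=(s<40)&(v>150)&near(w,.528,-.084,.045)&(z>.06)&(z<.08)
    if wh.sum()>20: print("dev",wh.sum(),np.median(z[wh]).round(4),rect(w[wh][:,:2]))
E
```

```text
tcp_pos: [0.5153, -0.0106, 0.0655]
wrist_force: [-2.5, -7.0, 10.4]
width: 0.0154
grip_force: 60.5
tcp_pos: [0.5141, -0.0092, 0.0636]
wrist_force: [0.2, 0.5, 0.2]
width: 0.0598
grip_force: 0.0
tcp_pos: [0.517, -0.0092, 0.2083]
wrist_force: [1.1, -0.1, -1.2]
width: 0.0599
grip_force: 0.0
t 8.0 tcp [ 0.517  -0.0092  0.2083] yaw 100.39 q6 -0.22 z [ 8.9e-03 -3.0e-04 -1.0e+00] F [ 1.1 -0.1 -1.2] w 0.05989179179599822
tool shift [0.2869 0.0667 0.0083] norm 0.295 rot [ 0.006   0.0076 -1.3755]
side post_top [(0.6, [0.514, -0.006, 0.098])]
side nest_top [(0.61, [0.53, -0.082, 0.067])]
side guard_top [(0.89, [0.498, 0.064, 0.097])]
post 142 (array([ 0.511 , -0.0121]), array([17.6, 15.4]), -87.36)
dev 142 0.0684 (array([ 0.5268, -0.085 ]), array([51. , 33.5]), -77.55)
top post_top []
top nest_top []
top guard_top [(0.83, [0.502, 0.062, 0.102])]
```

```bash
(python3 -m inch '2.86 0.66 0 0 0 0 0.085
2.86 0.66 0 0 0 0 0.085
2.86 0.66 0 0 0 0 0.085
2.86 0.66 0 0 0 0 0.085'; python3 -m inch '2.86 0.66 0 0 0 0 0.085
2.86 0.66 0 0 0 0 0.085
2.86 0.66 0 0 0 0 0.085
2.86 0.66 0 0 0 0 0.085'; python3 -m inch '0 0 0 0 0 -1.836 0.085
0 0 0 0 0 -1.836 0.085
0 0 0 0 0 -1.836 0.085
0 0 0 0 0 -1.836 0.085'; python3 -m inch '0 0 0 0 0 -1.836 0.085
0 0 0 0 0 -1.836 0.085
0 0 0 0 0 -1.836 0.085
0 0 0 0 0 -1.836 0.085';  python3 -m inch '0 0 0 0 0 -1.836 0.085
0 0 0 0 0 -1.836 0.085
0 0 0 0 0 -1.836 0.085
0 0 0 0 0 -1.836 0.085
0 0 0 0 0 -1.836 0.085') | grep tcp; python3 go.py .531 .285 .005 179.2
python3 - <<'E'
from m import *
for n in("side","top"):
    c=r.camera(n);w=cloud(c);H=hsv(c);h,s,v=[H[...,i].astype(int) for i in range(3)];z=w[...,2]
    cv2.imwrite(f"pics/{n}2.png",c["frame"][...,::-1])
    g=(h>45)&(h<75)&(s>120)&(v>90)&near(w,.531,.285,.07)&(z>.015)
    if g.sum()>30: print(n,"green",g.sum(),rect(w[g&(z>.03)][:,:2]))
    print([(round(d["confidence"],2),np.round(d["location"],3).tolist()) for d in r.place_of("cover_green",n)][:4],[(round(d["confidence"],2),np.round(d["location"],3).tolist()) for d in r.place_of("nest_top",n)][:1])
    wh=(s<40)&(v>150)&near(w,.528,-.084,.045)&(z>.06)&(z<.08)
    if wh.sum()>20: print("dev",wh.sum(),np.median(z[wh]).round(4),rect(w[wh][:,:2]))
    red=((h<8)|(h>172))&(s>150)&(v>80)&near(w,.515,-.01,.05)
    if red.sum():
        t=red&(z>np.nanpercentile(z[red],95)-.004); print("post",red.sum(),rect(w[t][:,:2]))
E
```

```text
tcp_pos: [0.5205, 0.1404, 0.2026]
tcp_pos: [0.5272, 0.2878, 0.2026]
tcp_pos: [0.5269, 0.284, 0.2021]
tcp_pos: [0.527, 0.2836, 0.2022]
tcp_pos: [0.5271, 0.2836, 0.2024]
t 10.15 tcp [0.5271 0.2836 0.2024] yaw 179.43 q6 -1.09 z [-1.5e-03 -7.0e-04 -1.0e+00] F [-0.1 -0.8 -0.4] w 0.08492064632128438
tool shift [-0.0042  0.0016  0.1973] norm 0.197 rot [-0.0007 -0.0015  0.004 ]
side green 648 (array([0.5304, 0.2857]), array([68.5, 49.5]), -0.4)
[(0.89, [0.334, 0.134, -0.002]), (0.78, [0.536, 0.282, 0.006]), (0.61, [0.561, 0.467, -0.001]), (0.59, [0.772, 0.346, 0.0])] [(0.75, [0.533, -0.083, 0.066])]
dev 167 0.0686 (array([ 0.5263, -0.084 ]), array([50.7, 32.4]), -80.66)
post 141 (array([ 0.5117, -0.0107]), array([16.1, 16.1]), -4.69)
top green 34 (array([0.5249, 0.2711]), array([66.6, 37. ]), 42.18)
[(0.69, [0.337, 0.135, 0.003]), (0.62, [0.778, 0.342, 0.002]), (0.42, [0.535, 0.287, 0.008])] [(0.9, [0.527, -0.085, 0.066])]
dev 241 0.0704 (array([ 0.5278, -0.0863]), array([50.2, 31.1]), -79.7)
post 48 (array([ 0.5137, -0.0128]), array([14.4, 13.7]), -74.3)
```

View pics/side2.png

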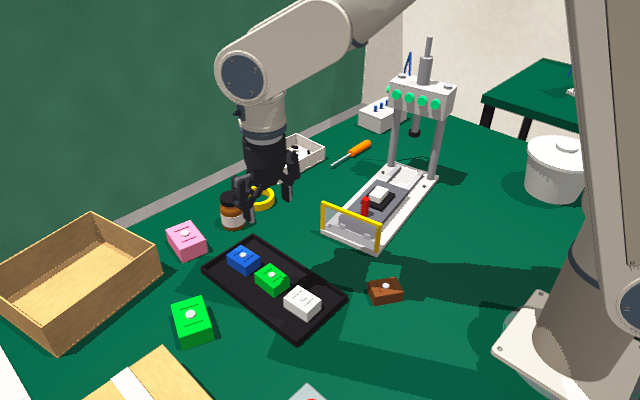

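The gripper is above the tray with the carriage at the stop (post at side (365,205)). Descending on the green cover at (270,279).

```bash
(python3 -m inch '-0.08 0.02 0.8 0 0 0 0.085
-0.08 0.02 1.6 0 0 0 0.085
-0.08 0.02 2.4 0 0 0 0.085
-0.08 0.02 2.8 0 0 0 0.085
-0.08 0.02 2.8 0 0 0 0.085';python3 -m inch '0 0 0.4 0 0 0 0.085
0 0 0.8 0 0 0 0.085
0 0 1.1 0 0 0 0.085
0 0 1.1 0 0 0 0.085') | grep -E "tcp|force"; python3 go.py .5315 .2845 .006 179.2
```

```text
tcp_pos: [0.5282, 0.2831, 0.0585]
wrist_force: [-0.8, -0.4, -0.0]
grip_force: 0.0
tcp_pos: [0.5307, 0.2844, 0.0073]
wrist_force: [-0.9, -0.6, 0.4]
grip_force: 0.0
t 11.2 tcp [0.5307 0.2844 0.0073] yaw 179.23 q6 -1.09 z [-0.0021 -0.0011 -1.    ] F [-0.9 -0.6  0.4] w 0.0852688165176445
tool shift [-0.0008  0.0001  0.0013] norm 0.001 rot [-0.0011 -0.0021  0.0006]
```

```bash
(python3 -m inch '0 0 0 0 0 0 0.03
0 0 0 0 0 0 0.03
0 0 0 0 0 0 0.03
0 0 0 0 0 0 0.03
0 0 0 0 0 0 0.03'; python3 -m inch '0 0 0 0 0 0 0.03
0 0 0 0 0 0 0.03
0 0 -0.2 0 0 0 0.03
0 0 -0.6 0 0 0 0.03
0 0 -1 0 0 0 0.03';python3 -m inch '0 0 -0.8 0 0 0 0.03
0 0 -1.6 0 0 0 0.03
0 0 -2.4 0 0 0 0.03
0 0 -2.6 0 0 0 0.03
0 0 -2.6 0 0 0 0.03' ) | grep -E "tcp|force|width"; python3 go.py .5315 .2845 .19 179.2
python3 - <<'E'
from m import *
for n in("side","top"):
    c=r.camera(n);cv2.imwrite(f"pics/{n}3.png",cv2.resize(c["frame"][130:330,180:420],None,fx=3,fy=3)[:600,:,::-1])
    w=cloud(c);H=hsv(c);h,s,v=[H[...,i].astype(int) for i in range(3)];z=w[...,2]
    g=(h>45)&(h<75)&(s>120)&(v>60)&near(w,.53,.285,.08)&(z>.1)
    if g.sum()>10: print(n,g.sum(),np.percentile(z[g],[1,50,99]).round(4),rect(w[g][:,:2]),w[g].min(0),w[g].max(0))
    print([(round(d["confidence"],2),np.round(d["location"],3).tolist()) for d in r.place_of("cover_green",n)][:5])
E
```

```text
tcp_pos: [0.5327, 0.2854, 0.0103]
wrist_force: [-0.5, 0.1, 6.3]
width: 0.0454
grip_force: 61.7
tcp_pos: [0.5311, 0.2846, 0.0595]
wrist_force: [0.7, 0.4, -0.6]
width: 0.0445
grip_force: 61.3
tcp_pos: [0.5338, 0.286, 0.1938]
wrist_force: [0.1, 0.8, -1.3]
width: 0.0452
grip_force: 61.4
t 12.45 tcp [0.5338 0.286  0.1938] yaw 179.27 q6 -1.09 z [ 0.0081  0.0041 -1.    ] F [ 0.1  0.8 -1.3] w 0.045244886525518876
tool shift [ 0.0023 -0.0015  0.0038] norm 0.005 rot [0.0042 0.008  0.0012]
side 639 [0.1877 0.2159 0.2487] (array([0.5301, 0.2923]), array([66.5, 59.4]), 0.66) [0.49672652 0.26258751 0.18575604] [0.56316985 0.3221193  0.26356448]
[(0.73, [0.535, 0.285, 0.193]), (0.7, [0.561, 0.467, -0.0]), (0.58, [0.774, 0.344, 0.006])]
top 17 [0.1887 0.2111 0.2156] (array([0.5555, 0.262 ]), array([9.6, 4.4]), 10.33) [0.55076252 0.26038962 0.18733895] [0.56048158 0.26503399 0.21574157]
[(0.97, [0.777, 0.341, 0.0]), (0.68, [0.339, 0.137, 0.001]), (0.53, [0.533, 0.29, 0.186])]
```

View pics/side3.png

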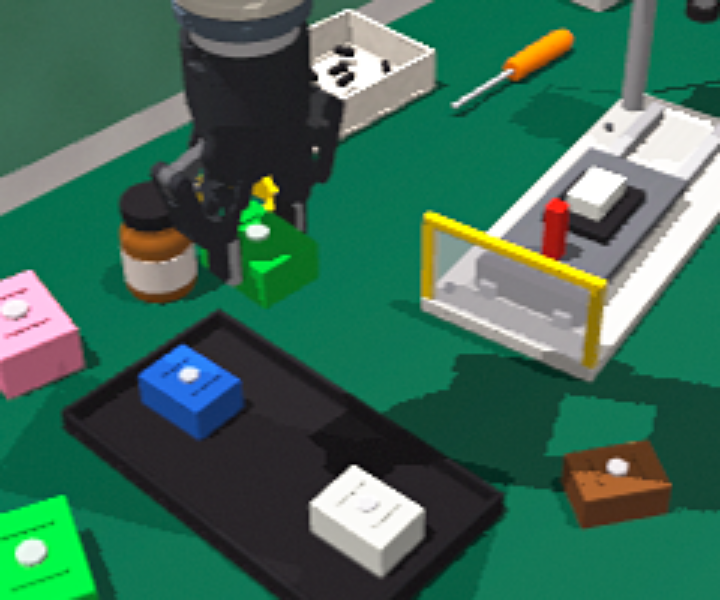

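The green cover is held level, the blue and white ones stay in the tray, and the rim is at about TCP z − 5 mm. I rotate, then carry it over the guard with the rim near 0.19 m.

Converted, 0.1 rad is 0.4.

```bash
(python3 -m inch '0 0 0 0 0 0.4 0.03
0 0 0 0 0 0.8 0.03
0 0 0 0 0 1.2 0.03
0 0 0 0 0 1.6 0.03
0 0 0 0 0 1.84 0.03';python3 -m inch '0 0 0 0 0 0.4 0.03
0 0 0 0 0 0.8 0.03
0 0 0 0 0 1.2 0.03
0 0 0 0 0 1.6 0.03
0 0 0 0 0 1.84 0.03';python3 -m inch '0 0 0 0 0 0.4 0.03
0 0 0 0 0 0.8 0.03
0 0 0 0 0 1.2 0.03
0 0 0 0 0 1.6 0.03
0 0 0 0 0 1.84 0.03' ) | grep -E "tcp"; python3 go.py .528 -.085 .19 100.3
```

```text
tcp_pos: [0.5303, 0.2842, 0.186]
tcp_pos: [0.5303, 0.2842, 0.1859]
tcp_pos: [0.5303, 0.2842, 0.186]
t 13.9 tcp [0.5303 0.2842 0.186 ] yaw 99.91 q6 0.3 z [-0.0038 -0.0019 -1.    ] F [-0.5  0.4 -1. ] w 0.044684334750101036
tool shift [-0.3633 -0.0658 -0.0033] norm 0.369 rot [-0.004   0.0012 -0.0068]
```

```bash
(python3 -m inch '-0.6 -0.12 0 0 0 0 0.03
-1.2 -0.22 0 0 0 0 0.03
-1.8 -0.32 0 0 0 0 0.03
-2.4 -0.44 0 0 0 -0.02 0.03';python3 -m inch '-0.6 -0.12 0 0 0 0 0.03
-1.2 -0.22 0 0 0 0 0.03
-1.8 -0.32 0 0 0 0 0.03
-2.4 -0.44 0 0 0 0 0.03';python3 -m inch '-0.6 -0.12 0 0 0 0 0.03
-1.2 -0.22 0 0 0 0 0.03
-1.8 -0.32 0 0 0 0 0.03
-2.4 -0.44 0 0 0 0 0.03';python3 -m inch '0 0 0.4 0 0 0 0.03
0 0 0.8 0 0 0 0.03
0 0 1.1 0 0 0 0.03
0 0 1.1 0 0 0 0.03
0 0 1.1 0 0 0 0.03' ) | grep -E "tcp"; python3 go.py .528 -.085 .085 100.3
python3 - <<'E'
from m import *
for n in("side","top"):
    c=r.camera(n);cv2.imwrite(f"pics/{n}4.png",cv2.resize(c["frame"][130:270,330:480],None,fx=4,fy=4)[...,::-1])
    w=cloud(c);H=hsv(c);h,s,v=[H[...,i].astype(int) for i in range(3)];z=w[...,2]
    g=(h>45)&(h<75)&(s>120)&(v>60)&near(w,.528,-.085,.06)&(z>.1)&(z<.18)
    if g.sum()>10:
        print(n,g.sum(),np.percentile(z[g],[1,50,99]).round(4),rect(w[g][:,:2]))
        t=g&(z>.143);print(t.sum(),rect(w[t][:,:2]) if t.sum()>3 else "")
        k=np.radians(10.4);p=w[g][:,:2]-[.528,-.085];xf=p@[np.cos(k),np.sin(k)];yf=p@[-np.sin(k),np.cos(k)];print("xf",np.percentile(xf,[1,99]),"yf",np.percentile(yf,[1,99]))
    print([(round(d["confidence"],2),np.round(d["location"],3).tolist()) for d in r.place_of("cover_green",n)][:5],[(round(d["confidence"],2),np.round(d["location"],3).tolist()) for d in r.place_of("nest_top",n)][:1])
    wh=(s<40)&(v>130)&near(w,.528,-.084,.045)&(z>.06)&(z<.08)
    if wh.sum()>20: print("dev",wh.sum(),np.median(z[wh]).round(4),rect(w[wh][:,:2]))
E
```

```text
tcp_pos: [0.5297, 0.1614, 0.1862]
tcp_pos: [0.53, 0.0393, 0.1864]
tcp_pos: [0.5302, -0.0825, 0.1864]
tcp_pos: [0.5299, -0.081, 0.1314]
t 15.32 tcp [ 0.5299 -0.081   0.1314] yaw 100.48 q6 -0.36 z [-4.7e-03  8.0e-04 -1.0e+00] F [-0.2  0.1 -0.5] w 0.04470156596442762
tool shift [-0.0037 -0.0024  0.0464] norm 0.047 rot [-0.0045 -0.0017  0.0031]
side 404 [0.1257 0.1529 0.158 ] (array([ 0.5316, -0.0783]), array([67.7, 56.7]), -78.44)
277 (array([ 0.5297, -0.0788]), array([67.4, 52.8]), -78.61)
xf [-0.02367881  0.02326785] yf [-0.02497723  0.0390837 ]
[(0.81, [0.333, 0.134, -0.001]), (0.7, [0.772, 0.345, 0.003]), (0.67, [0.533, -0.084, 0.128]), (0.6, [0.563, 0.47, -0.001])] [(0.48, [0.761, 0.21, -0.002])]
dev 124 0.0678 (array([ 0.5261, -0.0843]), array([57.5, 34.1]), -78.28)
top 122 [0.1306 0.1581 0.1624] (array([ 0.5259, -0.0549]), array([44.1, 14. ]), 4.25)
105 (array([ 0.5259, -0.0549]), array([44.1, 14. ]), 4.25)
xf [-0.01829917  0.02508214] yf [0.02122661 0.03498917]
[(0.73, [0.557, 0.47, 0.002]), (0.66, [0.777, 0.339, 0.003]), (0.6, [0.533, -0.077, 0.128]), (0.58, [0.337, 0.138, 0.001])] [(0.72, [0.527, -0.086, 0.066])]
```

View pics/side4.png

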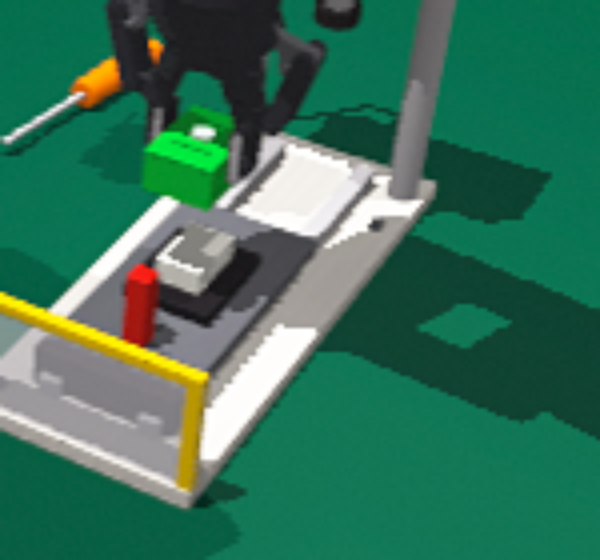

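The cover is held level above the device, displaced about 4–5 mm towards the guard and 2.5 mm in x. I correct that, then lower it.

```bash
(python3 -m inch '-0.04 -0.02 0 -0.016 -0.008 0 0.03
-0.09 -0.05 0.2 -0.016 -0.008 0 0.03
-0.09 -0.05 0.4 -0.016 -0.008 0 0.03
-0.09 -0.05 0.6 -0.016 -0.008 0 0.03
-0.09 -0.05 0.7 -0.016 -0.008 0 0.03';python3 -m inch '0 0 0.1 0 0 0 0.03
0 0 0.2 0 0 0 0.03
0 0 0.2 0 0 0 0.03
0 0 0.2 0 0 0 0.03
0 0 0.2 0 0 0 0.03') | grep -E "tcp|force"; python3 go.py .528 -.085 .085 100.3
python3 - <<'E'
from m import *
for n in("side","top"):
    c=r.camera(n);cv2.imwrite(f"pics/{n}5.png",cv2.resize(c["frame"][140:260,340:470],None,fx=5,fy=5)[...,::-1])
    w=cloud(c);H=hsv(c);h,s,v=[H[...,i].astype(int) for i in range(3)];z=w[...,2]
    g=(h>45)&(h<75)&(s>120)&(v>60)&near(w,.528,-.085,.06)&(z>.06)&(z<.13)
    print(n,g.sum(),np.percentile(z[g],[1,50,99]).round(4),rect(w[g][:,:2]))
    k=np.radians(10.4);p=w[g][:,:2]-[.528,-.085];xf=p@[np.cos(k),np.sin(k)];yf=p@[-np.sin(k),np.cos(k)];print("xf",np.percentile(xf,[1,99]),"yf",np.percentile(yf,[1,99]))
    print([(round(d["confidence"],2),np.round(d["location"],3).tolist()) for d in r.place_of("cover_green",n)][:5])
    red=((h<8)|(h>172))&(s>150)&(v>80)&near(w,.515,-.01,.05)
    t=red&(z>np.nanpercentile(z[red],95)-.004); print("post",red.sum(),rect(w[t][:,:2]))
E
```

```text
tcp_pos: [0.5287, -0.086, 0.0963]
wrist_force: [0.1, 1.2, -0.6]
grip_force: 61.3
tcp_pos: [0.5301, -0.0861, 0.0885]
wrist_force: [0.4, 0.8, -1.0]
grip_force: 61.3
t 16.45 tcp [ 0.5301 -0.0861  0.0885] yaw 100.49 q6 -0.37 z [ 0.0047 -0.0013 -1.    ] F [ 0.4  0.8 -1. ] w 0.04476993353392575
tool shift [ 0.0015 -0.0019  0.0035] norm 0.004 rot [0.0043 0.0021 0.0033]
side 387 [0.083  0.1097 0.1147] (array([ 0.532 , -0.0792]), array([76. , 51.1]), -56.4)
xf [-0.02422585  0.02177869] yf [-0.03039916  0.03439419]
[(0.83, [0.532, -0.09, 0.087]), (0.8, [0.335, 0.133, -0.002]), (0.72, [0.562, 0.468, -0.004]), (0.55, [0.77, 0.344, 0.005])]
post 138 (array([ 0.5118, -0.0104]), array([17.4, 14.7]), -81.66)
top 102 [0.0837 0.1119 0.1177] (array([ 0.5236, -0.0584]), array([45.9, 12.3]), 2.98)
xf [-0.02217734  0.02271181] yf [0.01865146 0.03043942]
[(0.9, [0.779, 0.341, 0.002]), (0.83, [0.556, 0.47, 0.003]), (0.76, [0.338, 0.135, -0.0]), (0.41, [0.531, -0.086, 0.084])]
post 48 (array([ 0.5133, -0.0126]), array([14.8, 12.4]), -88.28)
```

View pics/side5.png

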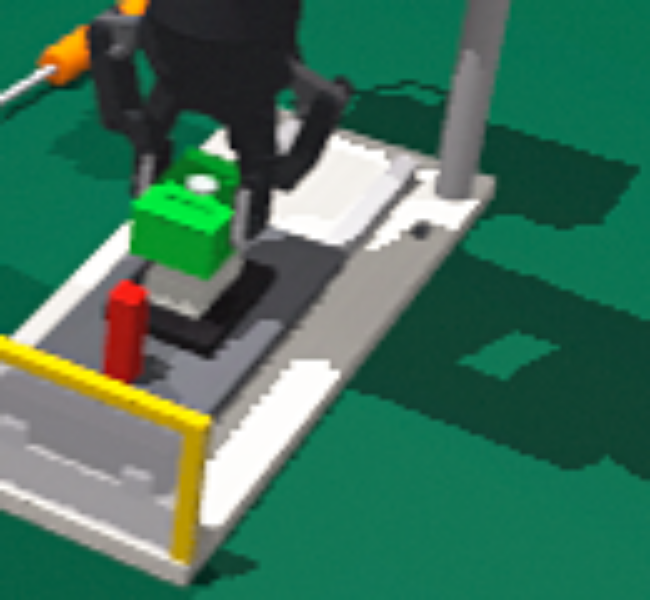

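The manual's scale: shifts go in units of 50 mm and turns go in units of 0.25 rad. Converting my numbers, 0.003 m is 0.06, 0.0015 m is 0.03.

```bash
(python3 -m inch '0 0 0.03 0 0 0 0.03
0 0 0.06 0 0 0 0.03
0 0 0.06 0 0 0 0.03
0 0 0.06 0 0 0 0.03
0 0 0.06 0 0 0 0.03'; python3 -m inch '0 0 0 0 0 0 0.03
0 0 0 0 0 0 0.03
0 0 0 0 0 0 0.03
0 0 0 0 0 0 0.03
0 0 0 0 0 0 0.03') | grep -E "tcp|force|ori"; python3 go.py .528 -.085 .085 100.3
python3 - <<'E'
from m import *
for n in("side","top"):
    c=r.camera(n)
    w=cloud(c);H=hsv(c);h,s,v=[H[...,i].astype(int) for i in range(3)];z=w[...,2]
    g=(h>45)&(h<75)&(s>120)&(v>60)&near(w,.528,-.085,.06)&(z>.06)&(z<.13)
    k=np.radians(10.4);p=w[g][:,:2]-[.528,-.085];xf=p@[np.cos(k),np.sin(k)];yf=p@[-np.sin(k),np.cos(k)];print(n,np.percentile(z[g],[1,50,99]).round(4),"xf",np.percentile(xf,[1,99]),"yf",np.percentile(yf,[1,99]))
E
```

```text
tcp_pos: [0.5298, -0.0861, 0.0853]
orientation: [0.64, 0.769, 0.001, 0.002]
wrist_force: [0.1, -0.1, -0.1]
grip_force: 61.3
tcp_pos: [0.5299, -0.0861, 0.0853]
orientation: [0.64, 0.769, 0.001, 0.002]
wrist_force: [0.1, 0.3, -1.0]
grip_force: 61.3
t 17.48 tcp [ 0.5299 -0.0861  0.0853] yaw 100.48 q6 -0.37 z [ 0.0043 -0.0012 -1.    ] F [ 0.1  0.3 -1. ] w 0.04491721571296065
tool shift [ 0.0015 -0.0016  0.0003] norm 0.002 rot [0.004  0.002  0.0032]
side [0.08   0.1068 0.1125] xf [-0.02478792  0.02181985] yf [-0.02845851  0.03397976]
top [0.0836 0.1089 0.1131] xf [-0.02218452  0.02201405] yf [0.01804959 0.03043376]
```

```bash
python3 -c "from rig import r; print(r.job_done())"
```

```text
the job is handed in; nothing more can be done
None
```

The job is handed in at about 17.6 s of the 53 s limit: the carriage is against the end stop, and the small green cover is held level over the device, about 1 cm above it and centred within about 2 mm by measurement.

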